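Hold the reference slide flush on the tilted colour reader

TASK

Calibrate the colour reader: lift the reference slide out of its grey cradle by the black grip fin and lay its tile face against the reader's sloped face, tilting it to match whatever slope the head is set to. Its lower short edge must rest against the ledge, centred over the round port, with the spring seal ring pushed in until the slide lies flush on the face. Press gently, do not shift the head's tilt or the other things on the table, and finish while still gripping the slide and holding it pressed there; do not let go.

Things in the scene. Friction and masses are not known exactly. Their poses are not given: they have to be found in the camera images.
- slide: reference slide: aluminium plate 66 (x) x 50 (y) x 6 mm, white round tile in its underside; on the middle of its back a black grip fin 34 mm long (x), 10 mm thick (y), rising to 36 mm above the underside. Loose, 80 to 170 g. Origin: centre of the underside (tile face); z points from tile face to fin. Either short end may be the lower one
- cradle: grey cradle that keeps the slide, a low block 96 x 76 mm (x, y), 15 mm high, fixed; flat recess 70 x 54 mm in its top. The slide starts in it tile face down, underside 11 mm above the table, fin upright, long side along the cradle's x. Origin: centre of its underside on the table
- reader: colour reader, fixed: grey foot 150 x 106 mm (x, y), two cheeks up to 112 mm high, 106 mm over their outsides, black clamping knob on the left one reaching 70 mm from the middle; between them a white measuring head clamped at some slope. Origin: centre of its underside on the table; -x is its front, towards which the head's face slopes down
- head (a joint): tilt of the measuring head, rad, about a level axis (the reader's y, 90 mm above the table, 15 mm behind the face): 0 = face level, looking up; positive = face leans to the reader's front (-x). Clamped somewhere between 0.2 and 0.65 and differs each time; a friction hinge that stays put under ordinary pushes, slips at about 5 N m
- port (a point): centre of the round port on the head's flat 92 x 84 mm face; tilts with the head. z out of the face, x up the slope, y to the reader's left. At the face's lower end a ledge 70 mm long (y) stands 6 mm out, stop surface at x = -33 mm: a slide flush on the face and resting on it has its origin at this point, z axes parallel, long side along x. Only ledge and seal ring stand above the face
- seal (a joint): how far the black spring-loaded seal ring round the port (39 mm across, 3 mm proud of the face at rest) is pushed in, in m: 0 = out, 0.003 = level with the face, which takes about 6.5 N; it stops at 0.0035 and springs back when released
- vacuum_pump: the vacuum pump between the arm's start and the work: fixed, about 345 (x) x 150 (y) mm and 200 mm high; origin: centre of its underside on the table. Pass over or in front of it
- tin: bystander: a round metal tin 52 mm across, 28 mm high; origin at the centre of its underside
- dish: bystander: a white porcelain evaporating dish 67 mm across, 24 mm high; origin at the centre of its underside
- stopwatch: bystander: a dark stopwatch 67 x 58 x 19 mm; origin at the centre of its underside
- pen: bystander: a ballpoint pen 142 mm long, 10 mm thick, lying flat; origin at the centre of its underside
Mind the look-alikes: they are no part of the job. What is shaped like the slide but blue is not meant.

How it is judged:
By the outcome, as a careful person would: the job done as asked, in the order asked, and still so for the second after the job is handed in, while the arm keeps its last pose, push and grip.
It also fails if it takes over 42 s, if anything falls off the work surface, if the arm or the gripper's body presses on something with over 40 N, if the wrist force passes 120 N, or if a joint passes its speed limit or range.

ROBOT

A 6-joint arm with a two-finger parallel gripper is mounted at the origin on a cart in front of the work surface, level with it; the furniture and walls round the work are solid. World frame = base frame: x ahead of the robot, y to its left, z up, the work surface at z = 0. Lengths are in m, angles in rad, forces in N, time in s.
With the tool pointing down it reaches from about 0.375 to 0.9 m from the base axis. Payload 3.1 kg.
Tool frame: the origin (TCP) lies at the centre of the arm's flange, where the gripper is bolted on; the fingertips stand robot.tip_extent ahead of it and the grasp point (between the pads) lies 164 mm ahead of it (robot.tip_extent is the distance from the TCP to the fingertips, in m); z points along the fingers, y is the line along which they close (so a half turn about z gives the same grasp; the last joint's range is limited). The gripper opens to 87 mm and grips with 3 to 60 N. Pads are 19 mm wide; open, the fingers measure 117 mm over their backs; the gripper's body (75 mm by 190 mm) begins 51 mm behind the grasp point.
Start: joints at [-1.508, 0.527, 1.433, -0, 1.181, -0.178], TCP at [0.149, -0.607, 0.405] pointing down, gripper open.
Joint ranges: [-3.08, 3.08], [-0.75, 2.2], [0.22, 2.44], [-1.43, 4.57], [0, 2.65], [-2.85, 2.85]. Speed limits (rad/s): [2.79, 2.79, 3.14, 3.14, 3.14, 3.14].

INTERFACE

Orientations are given as a unit quaternion [x, y, z, w].
In Python, from rig import get_obs, camera, hand_in, cut_out, robot gives the robot as it stands.
- The arm moves only by the tool step_arm, never from a script. Its argument "rows" is a list of rows, each a list of 6 numbers: the shift along the world's x, y, z in m, then the turn, a rotation vector about the world's x, y, z in degrees. A call has 1 to 12 rows; each row shifts and turns the commanded pose from where the row before left it; what a row does not reach is not made up. A row lasts 1/8 s, in which the tool goes at most 62.5 mm and 10.7 degrees, less where a joint would pass 70% of its speed; a pose out of reach is approached as far as the arm can. A call is refused whole if a number of a shift passes 0.0625 or a number of a turn 10.7, either way. A call with a gripper value outside its range is refused whole. "jaw" is the finger opening in m, from 0 to 0.087, set as the call begins (left out, the last holds). The fingers move at their own pace and stop on an object; "squeeze" is the grip in N (left out, the last holds). Time passes only in rows, so rows that do not move let the fingers close. It gives the time, the measured TCP pose, the force, the opening and the grip force at its end, in the units of the state.
- get_obs(): the state, without advancing time (a new reading comes with each control period).
- camera(name): name is "scene" or "top" or "wrist"; returns a dict with "pixels" (480x640x3 uint8, blue, green, red), "depth" (480x640 float32, m along the optical axis (not along the pixel's ray), 0 where there is no reading), "fov_y" (degrees; the focal length in pixels is half the picture's height over the tangent of half this angle, whatever the lens; pixels are square), "cx", "cy" (the principal point, pixels), "k1" (the pictures are not rectified: a ray, as slopes to the right and down, at radius r is drawn at 1 + k1 r^2 times it, then the intrinsics apply), "extrinsics" (4x4, takes a point from camera to world coordinates); the wrist camera has in their place "mount" (4x4, takes a point from camera to tool coordinates, whose origin is the TCP and whose axes are the flange's). Camera axes: x right, y up, looking along -z (the intrinsics and any distortion apply to the point x, -y, -z); pixel columns grow to the right and rows downward; lengths in m; the calibration is good to about 2 mm. A picture is of the moment at which its call begins: read the wrist's pose just before it.
- hand_in(): hands the job in; it is judged then, once.
Trained networks look in the newest picture that a camera, given by its name, has taken for a name from the list of things; names that differ only in an ending like _2 or _b are one class to them, and where a whole thing is asked for, a point or a joint stands for the part that bears it (a point fixed in the world has none). Each returns a list of dicts, best first, with "confidence" (0 to 1); they miss things now and then, are a little off and sometimes report something else, mostly with a low value. They report only what shows in the picture. A call takes as long as a camera call. They do not tell look-alikes from the thing itself.
- cut_out(label, camera): "region" (480x640 bool, what is visible of it) and "extent" ([centre column, centre row, width, height] in pixels, round what is visible of it).
The state is a dict: "time": time; "q": joint angles; "joint_velocities": joint speeds; "joint_torque": joint torques, N m; "position": TCP position; "tool_rot": TCP orientation; "ft_force": force on the tool from outside, world axes, zero at the start; "moment": the same for the moment, N m; "grip_width": finger opening in m; "grip_force": force on a finger pad.
Only numpy, scipy, OpenCV 4.12 (cv2) and the standard library are available. Lean on these libraries where they do the work, as an engineer would, in place of code of your own. Each camera call takes 0.05 s, during which the arm holds its last target. There are 200 camera calls.

## Working session

There is one attempt and no reset: what is moved stays moved. The work goes in short steps, Python scripts to look and compute and a tool call to move; the robot and the scene stay as the last step left them, time stands still between calls to the robot, and variables do not carry over. Pictures are saved under pics/ and viewed, at most 10 in all, crops included, and the job is handed in when it is done.

Besides the shell and the picture viewer there is one more tool, called after ">>>" as name([rows], argument=value, ...), one row to a line, values as JSON. step_arm: Moves the arm, as the interface text tells. Its arguments: {"type":"object","properties":{"rows":{"type":"array"},"jaw":{"type":"number"},"squeeze":{"type":"number"}},"required":["rows"]}

```bash
mkdir -p pics; ls
cat > h.py <<'E'
import numpy as np,cv2
from rig import get_obs,camera,cut_out,robot
from scipy.spatial.transform import Rotation as R
def grab(n):
    o=get_obs();c=camera(n)
    if 'extrinsics' in c: E=np.array(c['extrinsics'])
    else:
        T=np.eye(4);T[:3,:3]=R.from_quat(o['tool_rot']).as_matrix();T[:3,3]=o['position'];E=T@np.array(c['mount'])
    c['E']=E;c['f']=240/np.tan(np.radians(c['fov_y'])/2);return c
def rays(c,u,v):
    K=np.array([[c['f'],0,c['cx']],[0,c['f'],c['cy']],[0,0,1.]])
    p=cv2.undistortPoints(np.stack([u,v],-1).reshape(-1,1,2).astype(float),K,np.array([c['k1'],0,0,0,0.]))[:,0]
    return np.c_[p[:,0],-p[:,1],-np.ones(len(p))]
def pts(c,mask=None):
    "world points of masked pixels with depth"
    d=c['depth'];m=(d>0) if mask is None else (d>0)&mask
    v,u=np.nonzero(m);r=rays(c,u,v)*d[v,u][:,None]
    return r@c['E'][:3,:3].T+c['E'][:3,3],u,v
E
python3 - <<'E'
from h import *
import pickle
print(get_obs(),robot.tip_extent)
for n in ['scene','top']:
    c=grab(n);cv2.imwrite(f'pics/{n}0.png',c['pixels']);pickle.dump(c,open(n+'.pkl','wb'))
    print(n,c['fov_y'],c['k1'],c['E'].round(3).tolist())
    for l in ['slide','cradle','reader','head','vacuum_pump','tin','dish','stopwatch','pen']:
        for r in cut_out(l,n):
            P,_,_=pts(c,np.array(r['region']))
            print(l,round(r['confidence'],2),np.round(r['extent']),P.shape[0], np.median(P,0).round(3) if len(P) else '', np.percentile(P,2,0).round(3), np.percentile(P,98,0).round(3))
E
```

```text
pics
{'time': 0.0, 'q': array([-1.50847696e+00,  5.28482694e-01,  1.43391321e+00, -4.17071138e-05,
        1.18142620e+00, -1.78517203e-01]), 'joint_velocities': array([ 0.00012361, -0.00012653, -0.00182094,  0.0008947 ,  0.00170583,
       -0.000631  ]), 'joint_torque': array([ 8.86806229e-04, -4.40042281e+01, -1.76591688e+01,  6.33153738e-02,
        5.80842909e-02, -1.78718601e-04]), 'position': array([ 0.14906324, -0.60660267,  0.40375759]), 'tool_rot': array([ 9.92756905e-01,  1.20135279e-01,  4.54765774e-05, -1.11396304e-03]), 'ft_force': array([-0.02871933, -0.43041946, -0.03143257]), 'moment': array([-0.04471078, -0.04443653,  0.01979256]), 'grip_force': 0.0, 'grip_width': 0.08716609954866317} 0.1822
scene 44.90244230736367 -0.11190811964376271 [[-0.674, 0.3, -0.675, -0.544], [-0.739, -0.292, 0.608, 0.912], [-0.014, 0.908, 0.418, 0.775], [0.0, 0.0, 0.0, 1.0]]
slide 0.81 [287. 342.  30.  25.] 421 [0.325 0.259 0.008] [0.3   0.233 0.003] [0.368 0.28  0.038]
slide 0.75 [246. 325.  31.  20.] 456 [0.463 0.285 0.008] [0.433 0.248 0.001] [0.494 0.315 0.038]
slide 0.67 [395. 267.  27.
[... 1933 characters left out ...]
 765 [ 0.411 -0.202  0.014] [ 0.363 -0.246  0.001] [ 0.461 -0.164  0.019]
head 0.71 [378. 210.  46.  51.] 1636 [ 0.59  -0.228  0.104] [ 0.544 -0.273  0.078] [ 0.638 -0.184  0.123]
tin 0.6 [451. 260.  18.  16.] 391 [ 0.485 -0.408  0.027] [ 0.462 -0.431  0.009] [ 0.506 -0.386  0.033]
dish 0.73 [456. 326.  31.  26.] 616 [ 0.332 -0.421  0.012] [ 0.304 -0.45  -0.001] [ 0.362 -0.389  0.024]
stopwatch 0.67 [272. 307.  29.  28.] 546 [0.372 0.005 0.017] [ 0.344 -0.022  0.007] [0.398 0.032 0.023]
stopwatch 0.21 [379. 211.  50.  52.] 1529 [ 0.59  -0.229  0.105] [ 0.544 -0.273  0.085] [ 0.634 -0.186  0.123]
pen 0.53 [206. 322.   4.  51.] 201 [0.341 0.163 0.007] [ 0.289  0.158 -0.002] [0.394 0.169 0.014]
```

View pics/top0.png

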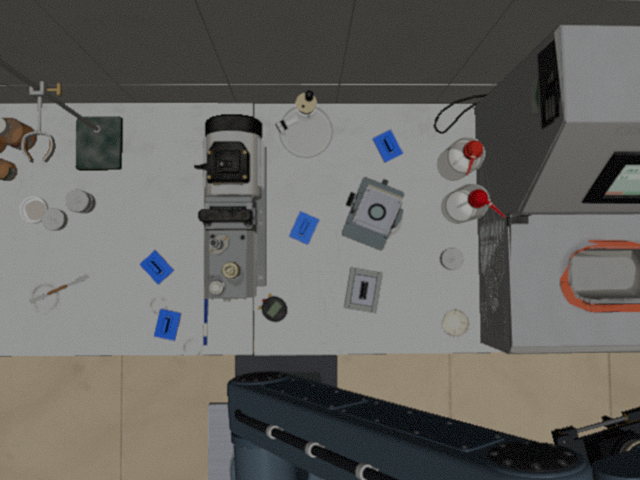

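View pics/scene0.png

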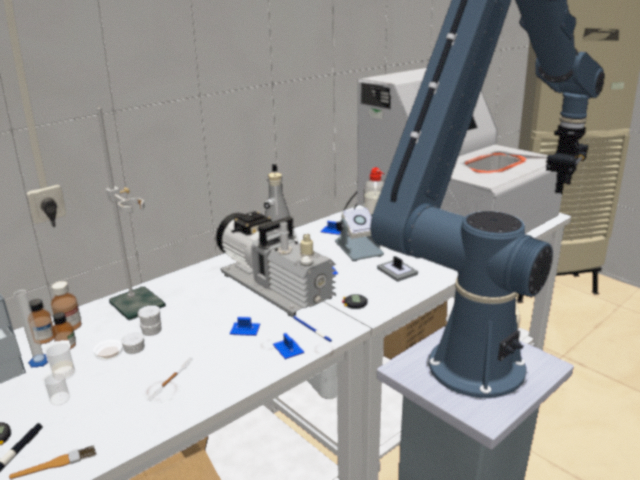

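Run:
```python
from h import *
import pickle
c=pickle.load(open('top.pkl','rb'));P,u,v=pts(c)
for x in np.arange(0.1,0.9,0.1):
    print(round(x,1),[ (round(y,2), round(float(np.max(P[(abs(P[:,0]-x)<.05)&(abs(P[:,1]-y)<.05),2],initial=-1)),2)) for y in np.arange(-0.75,0.2,0.1)])
m=c=grab('wrist');cv2.imwrite('pics/w0.png',c['pixels']);print(np.array(c['mount']).round(3),c['fov_y'],c['k1'])
```

```text
0.1 [(np.float64(-0.75), -0.72), (np.float64(-0.65), 0.23), (np.float64(-0.55), 0.39), (np.float64(-0.45), -0.73), (np.float64(-0.35), -0.72), (np.float64(-0.25), -0.73), (np.float64(-0.15), -0.45), (np.float64(-0.05), 0.33), (np.float64(0.05), 0.33), (np.float64(0.15), 0.01)]
0.2 [(np.float64(-0.75), -0.73), (np.float64(-0.65), 0.42), (np.float64(-0.55), 0.58), (np.float64(-0.45), 0.62), (np.float64(-0.35), -0.72), (np.float64(-0.25), 0.75), (np.float64(-0.15), 0.75), (np.float64(-0.05), 0.61), (np.float64(0.05), 0.45), (np.float64(0.15), -0.0)]
0.3 [(np.float64(-0.75), 0.22), (np.float64(-0.65), 0.22), (np.float64(-0.55), 0.22), (np.float64(-0.45), 0.22), (np.float64(-0.35), 0.83), (np.float64(-0.25), 0.83), (np.float64(-0.15), 0.75), (np.float64(-0.05), 0.58), (np.float64(0.05), 0.42), (np.float64(0.15), 0.01)]
0.4 [(np.float64(-0.75), 0.22), (np.float64(-0.65), 0.22), (np.float64(-0.55), 0.22), (np.float64(-0.45), 0.22), (np.float64(-0.35), 0.03), (np.float64(-0.25), 0.05), (np.float64(-0.15), 0.05), (np.float64(-0.05), 0.02), (np.float64(0.05), 0.18), (np.float64(0.15), 0.16)]
0
[... 548 characters left out ...]
float64(-0.75), -1.0), (np.float64(-0.65), 0.46), (np.float64(-0.55), 0.47), (np.float64(-0.45), 0.46), (np.float64(-0.35), 0.19), (np.float64(-0.25), 0.04), (np.float64(-0.15), 0.07), (np.float64(-0.05), 0.18), (np.float64(0.05), 0.19), (np.float64(0.15), 0.19)]
0.8 [(np.float64(-0.75), -1.0), (np.float64(-0.65), 0.46), (np.float64(-0.55), 0.47), (np.float64(-0.45), 0.46), (np.float64(-0.35), 0.01), (np.float64(-0.25), 0.04), (np.float64(-0.15), 0.15), (np.float64(-0.05), 0.27), (np.float64(0.05), 0.16), (np.float64(0.15), 0.16)]
[[-0.001  0.971  0.241  0.066]
 [ 1.     0.001  0.     0.   ]
 [-0.     0.241 -0.971  0.021]
 [ 0.     0.     0.     1.   ]] 64.35656272548293 -0.04297462483418068
```

>>> step_arm([
  [0,0,0.06,0,0,0],
  [0.03,0.05,0,0,0,0],
  [0.03,0.05,0,0,0,0],
  [0.03,0.05,0,0,0,0],
  [0.03,0.05,0,0,0,0],
  [0.03,0.05,0,0,0,0],
  [0.03,0.05,0,0,0,0],
  [0.03,0.05,0,0,0,0],
  [0.03,0.05,-0.02,0,0,0],
  [0,0,-0.04,0,0,0],
  [0,0,0,0,0,0],
])

```text
time: 2.42
position: [0.3886, -0.2055, 0.4031]
tool_rot: [0.993, 0.121, -0.002, -0.002]
ft_force: [-0.5, 0.1, 0.2]
grip_width: 0.0866
grip_force: 0.0
```

```bash
cat > look.py <<'E'
from h import *
import pickle,sys
t=sys.argv[1]
c=grab('wrist');o=get_obs();print(o['time'],o['position'].round(4),o['tool_rot'].round(4))
cv2.imwrite(f'pics/w{t}.png',c['pixels'])
for l in ['slide','cradle','head','reader']:
    c[l]=[]
    for r in cut_out(l,'wrist'):
        r['region']=np.array(r['region']);c[l].append(r);P,_,_=pts(c,r['region'])
        print(l,round(r['confidence'],2),np.round(r['extent']),len(P),np.median(P,0).round(3),np.percentile(P,[2,98],0).round(3).tolist() if len(P) else '')
pickle.dump(c,open(f'w{t}.pkl','wb'))
E
python3 look.py 1
```

```text
2.475 [ 0.3891 -0.2068  0.4045] [ 9.927e-01  1.204e-01 -8.000e-04 -9.000e-04]
slide 0.67 [214.  22.  76.  44.] 1631 [ 0.542 -0.068  0.005] [[0.525, -0.09, 0.002], [0.557, -0.036, 0.017]]
slide 0.66 [330. 190.  72.  81.] 3575 [ 0.415 -0.203  0.017] [[0.382, -0.23, 0.015], [0.446, -0.179, 0.047]]
cradle 0.83 [331. 187. 109. 125.] 4382 [ 0.419 -0.204  0.014] [[0.365, -0.245, 0.008], [0.463, -0.164, 0.016]]
head 0.64 [422.  26. 112.  50.] 2991 [ 0.555 -0.239  0.09 ] [[0.539, -0.262, 0.079], [0.567, -0.202, 0.098]]
reader 0.74 [406.  50. 192.  98.] 11192 [ 0.551 -0.228  0.018] [[0.514, -0.271, 0.011], [0.574, -0.163, 0.105]]
```

>>> step_arm([
  [0.05,0,0.01,0,0,0],
  [0.05,0,0.01,0,0,0],
  [0.02,0,0.0,0,0,0],
  [0,0,0,0,0,0],
  [0,0,0,0,0,0],
])

```text
time: 3.3
position: [0.508, -0.2072, 0.4249]
tool_rot: [0.993, 0.12, -0.0, -0.0]
ft_force: [-0.3, -0.1, -0.5]
grip_width: 0.0868
grip_force: 0.0
```

```bash
python3 look.py 2
```

```text
3.35 [ 0.5079 -0.2071  0.4248] [ 9.928e-01  1.196e-01 -5.000e-04 -3.000e-04]
slide 0.94 [305. 279.  59.  40.] 1506 [ 0.43  -0.202  0.016] [[0.409, -0.23, 0.014], [0.448, -0.18, 0.046]]
slide 0.82 [451.   8.  55.  15.] 500 [ 0.728 -0.274  0.005] [[0.718, -0.302, 0.002], [0.739, -0.257, 0.007]]
slide 0.76 [200. 129.  73.  81.] 3329 [ 0.563 -0.07   0.006] [[0.528, -0.096, 0.003], [0.594, -0.038, 0.036]]
cradle 0.92 [304. 291.  85. 102.] 2128 [ 0.448 -0.206  0.014] [[0.365, -0.246, -0.0], [0.467, -0.168, 0.016]]
head 0.69 [377. 125. 151. 158.] 13231 [ 0.596 -0.228  0.107] [[0.547, -0.272, 0.084], [0.638, -0.184, 0.122]]
reader 0.77 [368. 130. 177. 182.] 19865 [ 0.593 -0.223  0.102] [[0.523, -0.277, 0.015], [0.667, -0.166, 0.122]]
```

View pics/w2.png

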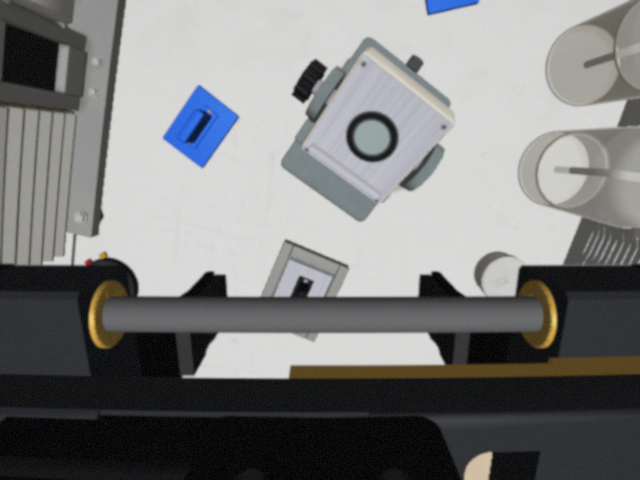

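```bash
cat > fit.py <<'E'
from h import *
import pickle
def plane(P,tol):
    c=np.median(P,0);k=np.ones(len(P),bool)
    for i in range(15):
        c=P[k].mean(0);n=np.linalg.svd((P[k]-c)[::max(1,k.sum()//4000)],full_matrices=0)[2][2];n*=np.sign(n[2])
        d=(P-c)@n;k=abs(d)<max(tol,0.01*0.6**i)
    return c,n,k,(P[k]-c)@n
def rect(Q):
    (a,b),(w,h),t=cv2.minAreaRect((Q*1e4).astype(np.float32));return np.array([a,b])/1e4,w/10,h/10,t
def face(c):
    m=max(c['head'],key=lambda r:r['confidence'])['region']
    P,u,v=pts(c,m);c0,n,k,d=plane(P,0.0015)
    print('n',n.round(4),'tilt',np.arccos(n[2]).round(4),'rms mm',d.std()*1e3,k.sum(),len(P))
    ex=np.array([-n[0],-n[1],0]);ex-=n*(ex@n);ex/=np.linalg.norm(ex);ey=np.cross(n,ex)
    print('yaw from normal',np.degrees(np.arctan2(ex[1],ex[0])))
    Q=np.c_[(P-c0)@ex,(P-c0)@ey]
    g=c['pixels'][v,u].max(1)
    f=k&(g>120)
    # drop stray pixels with morphological opening
    im=np.zeros((480,640),np.uint8);im[v[f],u[f]]=1;im=cv2.morphologyEx(im,cv2.MORPH_OPEN,np.ones((5,5)));f&=im[v,u]>0
    r=rect(Q[f]);print('face rect mm',r[0]*1e3,r[1:])
    R0=[c0,n,ex,ey]
    # ring: dark pixels near centre
    dm=(c['pixels'].max(2)<70).astype(np.uint8)*m.astype(np.uint8)
    nn,lab,st,ce=cv2.connectedComponentsWithStats(cv2.morphologyEx(dm,cv2.MORPH_CLOSE,np.ones((3,3))))
    for i in range(1,nn):
        if st[i,4]<150: continue
        cs=max(cv2.findContours((lab==i).astype(np.uint8),0,1)[0],key=len)[:,0].astype(float)
        ry=rays(c,cs[:,0],cs[:,1])@c['E'][:3,:3].T;o=c['E'][:3,3]
        off=c0+n*0.003
        X=o+ry*(((off-o)@n)/(ry@n))[:,None]
        q=np.c_[(X-c0)@ex,(X-c0)@ey];(a,b),(w,h),_=cv2.fitEllipse((q*1e3).astype(np.float32))
        port=c0+ex*a/1e3+ey*b/1e3
        print('ring px',ce[i].round(1),'diam mm',w,h,'plane mm',a,b,'port world',port.round(4))
    return R0
def slide(c,cands):
    r=min(c[cands],key=lambda r:np.linalg.norm(np.median(pts(c,r['region'])[0],0)[:2]-[.415,-.203]))
    P,u,v=pts(c,cv2.dilate(r['region'].astype(np.uint8),np.ones((9,9)))>0)
    z=P[:,2]
    for nm,k in [('fin',(z>.04)&(z<.055)),('top',(z>.005)&(z<.03))]:
        if k.sum()>30:
            q=rect(P[k][:,:2]);print(cands,nm,k.sum(),'z',np.median(z[k]).round(4),'rect',q[0].round(4),np.round(q[1:],1),'mean',P[k].mean(0).round(4))
if __name__=='__main__':
    for t in '12':
        c=pickle.load(open(f'w{t}.pkl','rb'));print('view',t);slide(c,'slide');slide(c,'cradle')
        if t=='2':face(c)
    c=pickle.load(open('w1.pkl','rb'));cv2.imwrite('pics/s1.png',cv2.resize(c['pixels'][110:270,240:430],None,fx=4,fy=3.75,interpolation=2))
E
python3 fit.py
```

```text
view 1
slide fin 439 z 0.046 rect [ 0.4136 -0.204 ] [10.3 33.8 80.8] mean [ 0.4139 -0.204   0.0458]
slide top 4408 z 0.0159 rect [ 0.4131 -0.2045] [61.2 76.8 81.1] mean [ 0.4145 -0.2042  0.0154]
cradle top 5440 z 0.0143 rect [ 0.4139 -0.2044] [76.3 96.3 80. ] mean [ 0.416  -0.2042  0.0143]
view 2
slide fin 83 z 0.0457 rect [ 0.4273 -0.2047] [ 7.7 11.9 19.2] mean [ 0.4276 -0.2055  0.045 ]
slide top 1972 z 0.0158 rect [ 0.4253 -0.2057] [62.  55.2 80.5] mean [ 0.4323 -0.2034  0.0156]
cradle top 2529 z 0.0143 rect [ 0.4141 -0.2042] [76.1 96.9 80. ] mean [ 0.4374 -0.2051  0.014 ]
n [-0.4251  0.1701  0.889 ] tilt 0.4756 rms mm 0.6508843325456405 9843 13231
yaw from normal -21.802671381588027
face rect mm [-5.73664856 -0.74260864] (85.55772705078125, 80.30369262695312, 0.2549966871738434)
ring px [372.2 135.6] diam mm 37.179325103759766 37.304100036621094 plane mm -6.336540222167969 -0.515810489654541 port world [ 0.5881 -0.2267  0.1032]
```

View pics/s1.png

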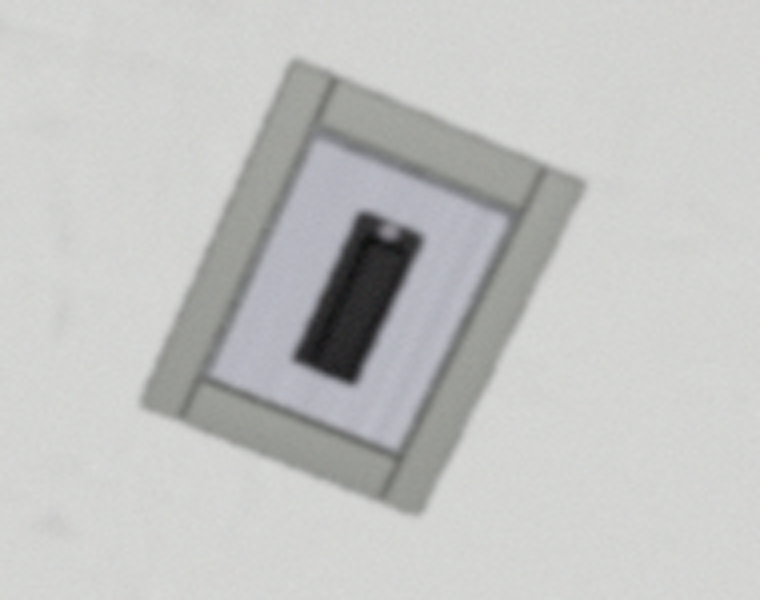

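>>> step_arm([
  [0.02,0,-0.01,0,0,-7.8],
  [0.02,0,-0.01,0,0,-7.8],
  [0.01,0,0,0,0,-7.8],
  [0,0,0,0,0,0],
  [0,0,0,0,0,0],
])

```text
time: 4.18
position: [0.5585, -0.2069, 0.4048]
tool_rot: [0.997, -0.083, -0.0, -0.0]
ft_force: [-0.2, -0.2, -0.3]
grip_width: 0.087
grip_force: 0.0
```

```bash
python3 look.py 3
python3 - <<'E'
from fit import *
c=pickle.load(open('w3.pkl','rb'));face(c);slide(c,'slide');slide(c,'cradle')
o=get_obs();print(o['q'].round(3),R.from_quat(o['tool_rot']).as_matrix().round(4))
E
```

```text
4.225 [ 0.5585 -0.2069  0.4049] [ 9.965e-01 -8.310e-02 -2.000e-04 -1.000e-04]
slide 0.86 [342. 350.  51.  33.] 1526 [ 0.416 -0.205  0.017] [[0.392, -0.228, 0.015], [0.433, -0.179, 0.047]]
slide 0.84 [188. 233.  56.  76.] 3167 [ 0.565 -0.071  0.006] [[0.528, -0.097, -0.0], [0.597, -0.038, 0.036]]
slide 0.74 [360.  19.  70.  39.] 1346 [ 0.736 -0.268  0.005] [[0.72, -0.299, 0.003], [0.747, -0.248, 0.01]]
cradle 0.82 [343. 350.  72.  35.] 805 [ 0.41  -0.21   0.014] [[0.387, -0.242, -0.0], [0.434, -0.165, 0.016]]
head 0.55 [348. 180. 134. 135.] 13270 [ 0.599 -0.229  0.108] [[0.549, -0.274, 0.088], [0.64, -0.185, 0.122]]
reader 0.73 [333. 169. 170. 174.] 20823 [ 0.605 -0.228  0.102] [[0.525, -0.286, 0.014], [0.669, -0.166, 0.122]]
n [-0.4203  0.1688  0.8915] tilt 0.4701 rms mm 0.6042921768241447 9513 13270
yaw from normal -21.887770571900678
face rect mm [-7.33146667 -0.60915527] (86.63709716796875, 80.25897827148438, 0.21002918481826782)
ring px [342.2 192. ] diam mm 36.919979095458984 37.38295364379883 plane mm -7.128706455230713 -0.20787480473518372 port world [ 0.5887 -0.2268  0.1035]
slide fin 197 z 0.0461 rect [ 0.4207 -0.2052] [10.4 19.3 77.5] mean [ 0.4219 -0.2051  0.0457]
slide top 1519 z 0.0163 rect [ 0.4105 -0.2034] [61.2 44.1 81.6] mean [ 0.4125 -0.2033  0.0164]
cradle top 1029 z 0.0146 rect [ 0.4092 -0.2035] [76.2 42.5 80.4] mean [ 0.4108 -0.2034  0.0145]
[-0.542  0.488  1.508 -0.     1.146  1.196] [[ 9.860e-01 -1.665e-01  1.000e-04]
 [-1.665e-01 -9.860e-01 -1.000e-04]
 [ 1.000e-04  1.000e-04 -1.000e+00]]
```

>>> step_arm([
  [-0.05,0.001,0,0,0,0],
  [-0.05,0.001,0,0,0,0],
  [-0.0448,0.0007,0,0,0,0],
  [0,0,-0.06,0,0,0],
  [0,0,-0.06,0,0,0],
  [0,0,-0.06,0,0,0],
  [0,0,0,0,0,0],
  [0,0,0,0,0,0],
], jaw=0.05)

```text
time: 5.42
position: [0.4148, -0.2047, 0.2262]
tool_rot: [0.996, -0.084, 0.001, 0.001]
ft_force: [1.0, -0.2, 0.9]
grip_width: 0.0502
grip_force: 0.0
```

```bash
python3 look.py 4
python3 - <<'E'
from fit import *
c=pickle.load(open('w4.pkl','rb'));slide(c,'slide')
E
```

```text
5.475 [ 0.4151 -0.2048  0.2273] [ 0.9965 -0.0836  0.0022  0.0016]
slide 0.73 [ 31.  61.  61. 118.] 5964 [ 0.551 -0.078  0.005] [[0.525, -0.097, 0.001], [0.574, -0.06, 0.01]]
slide 0.61 [322. 277. 100. 121.] 8143 [ 0.428 -0.207  0.017] [[0.384, -0.231, 0.014], [0.447, -0.181, 0.047]]
cradle 0.88 [323. 272. 151. 178.] 10797 [ 0.439 -0.206  0.014] [[0.366, -0.246, 0.009], [0.464, -0.167, 0.016]]
reader 0.89 [288.  40. 244.  79.] 13818 [ 0.534 -0.216  0.017] [[0.51, -0.257, 0.011], [0.551, -0.16, 0.019]]
slide fin 827 z 0.0459 rect [ 0.4137 -0.204 ] [10.  34.3 79.8] mean [ 0.4225 -0.2056  0.0456]
slide top 8686 z 0.0162 rect [ 0.4129 -0.2041] [55.9 72.9 80.6] mean [ 0.4247 -0.2059  0.0158]
```

View pics/w4.png

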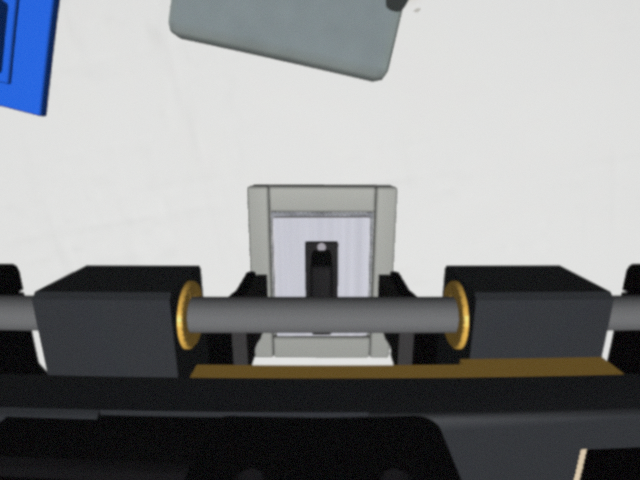

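>>> step_arm([
  [0,0,-0.012,0,0,0],
  [0,0,-0.011,0,0,0],
  [0,0,0,0,0,0],
  [0,0,0,0,0,0],
])

```text
time: 6.18
position: [0.4142, -0.2042, 0.2013]
tool_rot: [0.996, -0.084, -0.0, -0.0]
ft_force: [0.5, -1.3, -0.0]
grip_width: 0.0503
grip_force: 0.0
```

>>> step_arm([
  [0,0,0,0,0,0],
  [0,0,0,0,0,0],
  [0,0,0,0,0,0],
  [0,0,0,0,0,0],
  [0,0,0,0,0,0],
], jaw=0, squeeze=45)

```text
time: 6.8
position: [0.4143, -0.2043, 0.2018]
tool_rot: [0.996, -0.084, 0.0, 0.0]
ft_force: [0.5, -0.2, 0.9]
grip_width: 0.0096
grip_force: 45.0
```

Run:
```python
from h import *
o=get_obs();print(o)
```

```text
{'time': 6.8, 'q': array([-7.00746552e-01,  6.93101527e-01,  1.98598506e+00, -1.40296207e-06,
        4.62376212e-01,  1.03763622e+00]), 'joint_velocities': array([ 0.00019866,  0.00014737, -0.00113232, -0.0003046 ,  0.00059274,
        0.00048875]), 'joint_torque': array([ 1.52504118e-01, -3.73121989e+01, -4.05730963e+00,  4.55997116e-02,
       -5.87985828e-02, -2.29257013e-03]), 'position': array([ 0.4142848 , -0.20425708,  0.20181022]), 'tool_rot': array([ 9.96491452e-01, -8.36945736e-02,  5.27776108e-05,  3.78198795e-05]), 'ft_force': array([ 0.45103164, -0.24220777,  0.86462447]), 'moment': array([ 0.06538299,  0.02096924, -0.03532003]), 'grip_force': 44.9992086365819, 'grip_width': 0.009643177103248633}
```

```bash
cat > tgt.py <<'E'
from h import *
t,y=0.473,np.radians(-21.7);port=np.array([.5884,-.2267,.1034])
n=np.array([-np.sin(t)*np.cos(y),-np.sin(t)*np.sin(y),np.cos(t)])
ex=np.array([np.cos(t)*np.cos(y),np.cos(t)*np.sin(y),np.sin(t)]);ey=np.cross(n,ex)
Rt=np.c_[ex,-ey,-n];fin=port+n*.1908+ex*.0005
def err(verbose=1):
    o=get_obs();d=o['position']-fin;r=(R.from_matrix(Rt)*R.from_quat(o['tool_rot']).inv()).as_rotvec(degrees=True)
    f=o['ft_force']
    print('t',o['time'],'off mm ex,ey,n',np.round([1e3*d@ex,1e3*d@ey,1e3*d@n],2),'rot left deg',r.round(2),'F ex,ey,n',np.round([f@ex,f@ey,f@n],2),'M',o['moment'].round(2),'grip',o['grip_width'].round(4),o['grip_force'].round(1),'qd',o['q'].round(2))
    return o,r
if __name__=='__main__':
    o,r=err()
    pre=fin+n*.05+ex*.004
    print('n',n.round(4),'ex',ex.round(4),'ey',ey.round(4),'fin',fin.round(4),'pre',pre.round(4),'pre-pos',(pre-o['position']).round(4))
E
python3 tgt.py
```

```text
Traceback (most recent call last):
  File "tgt.py", line 12, in <module>
    o,r=err()
        ~~~^^
  File "tgt.py", line 9, in err
    print('t',o['time'],'off mm ex,ey,n',np.round([1e3*d@ex,1e3*d@ey,1e3*d@n],2),'rot left deg',r.round(2),'F ex,ey,n',np.round([f@ex,f@ey,f@n],2),'M',o['moment'].round(2),'grip',o['grip_width'].round(4),o['grip_force'].round(1),'qd',o['q'].round(2))
                                                                                                                                                                                   ^^^^^^^^^^^^^^^^^^^^^
AttributeError: 'float' object has no attribute 'round'
```

>>> step_arm([
  [0,0,0.01,0,0,0],
  [0,0,0.02,0,0,0],
  [0,0,0.03,0,0,0],
  [0,0,0.04,0,0,0],
  [0,0,0,0,0,0],
  [0,0,0,0,0,0],
])

```text
time: 7.55
position: [0.4139, -0.2039, 0.3017]
tool_rot: [0.996, -0.084, -0.0, -0.0]
ft_force: [0.3, -0.5, -1.1]
grip_width: 0.0098
grip_force: 45.0
```

```bash
python3 tgt.py
```

```text
Traceback (most recent call last):
  File "tgt.py", line 12, in <module>
    o,r=err()
        ~~~^^
  File "tgt.py", line 9, in err
    print('t',o['time'],'off mm ex,ey,n',np.round([1e3*d@ex,1e3*d@ey,1e3*d@n],2),'rot left deg',r.round(2),'F ex,ey,n',np.round([f@ex,f@ey,f@n],2),'M',o['moment'].round(2),'grip',o['grip_width'].round(4),o['grip_force'].round(1),'qd',o['q'].round(2))
                                                                                                                                                                                   ^^^^^^^^^^^^^^^^^^^^^
AttributeError: 'float' object has no attribute 'round'
```

```bash
sed -i "s/o\['grip_width'\].round(4),o\['grip_force'\].round(1)/round(o['grip_width'],4),round(o['grip_force'],1)/" tgt.py; python3 tgt.py; python3 look.py 5
python3 - <<'E'
from fit import *
c=pickle.load(open('w5.pkl','rb'))
P,u,v=pts(c);o=get_obs();T=R.from_quat(o['tool_rot'])
Q=T.inv().apply(P-o['position'])
k=(Q[:,2]>.14)&(Q[:,2]<.2)&(abs(Q[:,0])<.05)&(abs(Q[:,1])<.05)
top=k&(Q[:,2]>.181);print(k.sum(),Q[top].min(0),Q[top].max(0),np.median(Q[top],0))
print('rect in tool',rect(Q[top][:,:2]))
f=k&(Q[:,2]<.162)&(abs(Q[:,1])<.006);print('fin',Q[f].max(0),Q[f].min(0))
E
```

```text
t 7.55 off mm ex,ey,n [-61.97 -43.36  63.44] rot left deg [ -7.34 -26.16 -11.88] F ex,ey,n [-0.09 -0.41 -1.17] M [0.02 0.03 0.05] grip 0.0098 45.0 qd [-0.7   0.49  1.93 -0.    0.72  1.04]
n [-0.4233  0.1684  0.8902] ex [ 0.8271 -0.3292  0.4556] ey [0.3697 0.9291 0.    ] fin [ 0.5081 -0.1947  0.2735] pre [ 0.4902 -0.1876  0.3198] pre-pos [0.0763 0.0163 0.0181]
7.6 [ 0.4138 -0.2039  0.3012] [ 9.965e-01 -8.370e-02 -7.000e-04 -5.000e-04]
slide 0.63 [ 92.  67.  85. 116.] 7518 [ 0.558 -0.072  0.006] [[0.527, -0.098, 0.002], [0.594, -0.038, 0.036]]
slide 0.56 [322. 293. 113. 139.] 6989 [ 0.433 -0.206  0.117] [[0.399, -0.231, 0.112], [0.448, -0.184, 0.147]]
cradle 0.8 [324. 197. 109.  56.] 5463 [ 0.444 -0.21   0.013] [[0.424, -0.246, 0.009], [0.464, -0.174, 0.015]]
head 0.64 [347.   8.  65.  12.] 538 [ 0.541 -0.242  0.083] [[0.537, -0.252, 0.078], [0.546, -0.225, 0.086]]
head 0.59 [324. 199. 111.  55.] 5477 [ 0.444 -0.209  0.013] [[0.424, -0.246, 0.009], [0.464, -0.173, 0.015]]
reader 0.7 [347.   9.  68.  14.] 596 [ 0.541 -0.242  0.082] [[0.537, -0.26, 0.017], [0.561, -0.225, 0.085]]
reader 0.65 [301.  49. 183.  96.] 13636 [ 0.545 -0.216  0.017] [[0.513, -0.262, 0.013], [0.572, -0.163, 0.083]]
7870 [-0.03314879 -0.02504145  0.18100302] [0.03267199 0.02512945 0.1911617 ] [ 2.27518759e-02 -5.52439353e-05  1.84487105e-01]
rect in tool (array([-0.00027751,  0.0001147 ]), 50.181494140625, 65.780615234375, 89.81806182861328)
fin [0.01664639 0.00577236 0.16196045] [-0.01734395 -0.00596886  0.14058678]
```

View pics/w5.png

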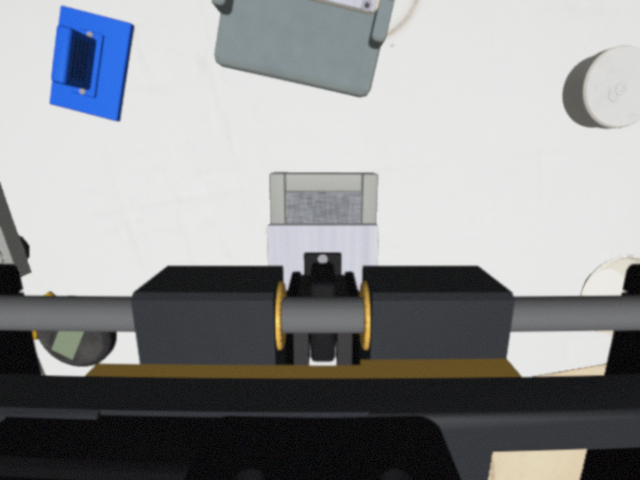

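>>> step_arm([
  [0,0,0.04,0,0,0],
  [0.014,0.003,0,-1.835,-6.54,-2.97],
  [0.02,0.004,0,-1.835,-6.54,-2.97],
  [0.02,0.004,0,-1.835,-6.54,-2.97],
  [0.022,0.005,-0.01,-1.835,-6.54,-2.97],
  [0,0,-0.012,0,0,0],
  [0,0,0,0,0,0],
  [0,0,0,0,0,0],
  [0,0,0,0,0,0],
])

```text
time: 8.93
position: [0.4901, -0.1885, 0.3201]
tool_rot: [0.955, -0.183, 0.23, 0.044]
ft_force: [-0.6, -0.7, -0.6]
grip_width: 0.0099
grip_force: 45.0
```

```bash
python3 tgt.py; python3 look.py 6;  python3 - <<'E'
from fit import *
for w in ['top','scene']:
    c=grab(w);cv2.imwrite(f'pics/{w}6.png',c['pixels'])
c=pickle.load(open('w6.pkl','rb'))
if c['head']:face(c)
E
```

```text
t 8.925 off mm ex,ey,n [ 4.35 -0.9  50.12] rot left deg [0.03 0.02 0.03] F ex,ey,n [-0.56 -0.88 -0.39] M [ 0.16  0.35 -0.03] grip 0.0099 45.0 qd [-0.6   0.48  1.91  0.35  0.3   1.03]
n [-0.4233  0.1684  0.8902] ex [ 0.8271 -0.3292  0.4556] ey [0.3697 0.9291 0.    ] fin [ 0.5081 -0.1947  0.2735] pre [ 0.4902 -0.1876  0.3198] pre-pos [ 0.0001  0.0009 -0.0003]
8.975 [ 0.4901 -0.1885  0.3202] [ 0.9546 -0.1832  0.2305  0.0444]
slide 0.71 [295. 109.  87.  72.] 3300 [ 0.75  -0.265  0.006] [[0.722, -0.298, 0.002], [0.787, -0.237, 0.036]]
slide 0.6 [134. 358.  12.  19.] 208 [ 0.591 -0.059  0.005] [[0.585, -0.064, 0.001], [0.6, -0.053, 0.007]]
slide 0.59 [325. 295. 114. 144.] 6797 [ 0.583 -0.222  0.166] [[0.543, -0.25, 0.158], [0.601, -0.205, 0.188]]
head 0.66 [322. 226. 146.  74.] 6106 [ 0.617 -0.239  0.118] [[0.58, -0.276, 0.102], [0.641, -0.194, 0.123]]
reader 0.92 [312. 273. 207. 182.] 8172 [ 0.616 -0.234  0.116] [[0.574, -0.279, 0.019], [0.644, -0.17, 0.123]]
n [ 0.8304 -0.3212  0.4552] tilt 1.0982 rms mm 0.8678727078753301 725 6106
yaw from normal 158.85194805403114
face rect mm [2.67283497 0.48460999] (79.12453002929688, 3.928182601928711, 89.2110366821289)
```

View pics/w6.png

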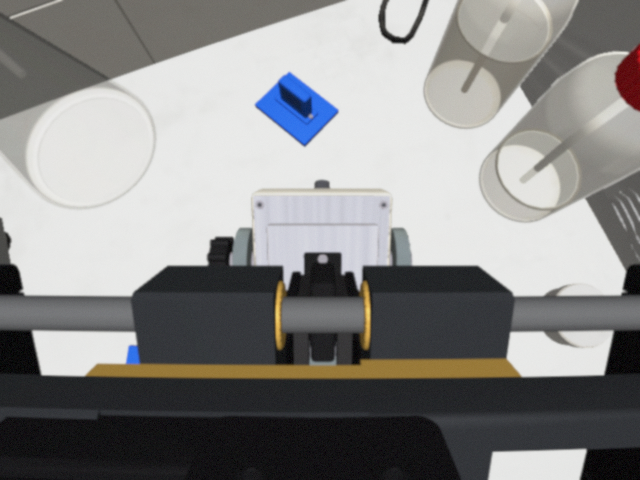

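```bash
cat > chk.py <<'E'
from fit import *
import sys
c=pickle.load(open(sys.argv[1],'rb'));P,u,v=pts(c)
Q=(np.c_[P,np.ones(len(P))]@np.linalg.inv(c['E']).T@np.array(c['mount']).T)[:,:3]
k=(abs(Q[:,1])<.036)&(Q[:,0]>.036)&(Q[:,0]<.058)&(Q[:,2]>.18)&(Q[:,2]<.26)
A=np.c_[Q[k][:,:2],np.ones(k.sum())]
w=np.ones(len(A),bool)
for i in range(5):
    s=np.linalg.lstsq(A[w],Q[k][w,2],rcond=None)[0];r=Q[k][:,2]-A@s;w=abs(r)<.002
print('face slope in tool deg x,y',np.degrees(s[:2]).round(2),'z at 0',s[2],'at x=.045',s[2]+.045*s[0],r[w].std(),w.sum(),len(w))
g=abs(Q[:,2]-(s[0]*Q[:,0]+s[1]*Q[:,1]+s[2]))<.003
im=np.zeros((480,640),np.uint8);im[v[g],u[g]]=1
for x in [.042,.046,.050]:
    b=g&(abs(Q[:,0]-x)<.002)&(abs(Q[:,1])<.06);print('x',x,'y edges',np.percentile(Q[b,1],[.5,99.5]).round(4))
b=g&(abs(Q[:,1])<.03);print('upper end x',np.percentile(Q[b,0],99.5))
t=(abs(Q[:,2]-.1845)<.003)&(abs(Q[:,0])<.05)&(abs(Q[:,1])<.03);print('slide upper x',np.percentile(Q[t,0],99.5),np.percentile(Q[t,1],[.5,99.5]))
E
python3 chk.py w6.pkl
```

```text
face slope in tool deg x,y [98.76  0.3 ] z at 0 0.1777617069296093 at x=.045 0.2553249583498741 0.0008625652520482497 940 1214Traceback (most recent call last):
  File "chk.py", line 14, in <module>
    b=g&(abs(Q[:,0]-x)<.002)&(abs(Q[:,1])<.06);print('x',x,'y edges',np.percentile(Q[b,1],[.5,99.5]).round(4))
                                                                     ~~~~~~~~~~~~~^^^^^^^^^^^^^^^^^^
    return _quantile_unchecked(
        a, q, axis, out, overwrite_input, method, keepdims, weights)
    return _ureduce(a,
                    func=_quantile_ureduce_func,
    ...<5 lines>...
                    overwrite_input=overwrite_input,
                    method=method)
    r = func(a, **kwargs)
    result = _quantile(arr,
                       quantiles=q,
    ...<2 lines>...
                       out=out,
                       weights=wgt)
    slices_having_nans = np.isnan(arr[-1, ...])
                                  ~~~^^^^^^^^^
IndexError: index -1 is out of bounds for axis 0 with size 0
```

```bash
sed -i "s/&(Q\[:,0\]>.036)&(Q\[:,0\]<.058)&(Q\[:,2\]>.18)&(Q\[:,2\]<.26)/\&(abs(Q[:,0])<.06)\&(Q[:,2]>.235)\&(Q[:,2]<.248)/; s/\[.042,.046,.050\]/[.02,.03,.036]/" chk.py; python3 chk.py w6.pkl
```

```text
face slope in tool deg x,y [ 0.34 -0.06] z at 0 0.2408623757392796 at x=.045 0.24113203341985057 0.0006864514198143119 3841 4389
x 0.02 y edges [-0.0413  0.0403]
x 0.03 y edges [-0.0411  0.0398]
x 0.036 y edges [-0.0402  0.0394]
upper end x 0.03888996287104265
slide upper x 0.031640290729180925 [-0.02451464  0.02467583]
```

>>> step_arm([
  [0.0078,-0.0026,-0.016,0,0,0],
  [0.0076,-0.003,-0.016,0,0,0],
  [0.0039,-0.0015,-0.008,0,0,0],
  [0,0,0,0,0,0],
  [0,0,0,0,0,0],
  [0,0,0,0,0,0],
])

```text
time: 10.02
position: [0.5095, -0.1953, 0.2801]
tool_rot: [0.955, -0.183, 0.231, 0.044]
ft_force: [-0.2, 0.0, -0.0]
grip_width: 0.0098
grip_force: 45.0
```

```bash
python3 tgt.py|head -1; python3 look.py 7 >/dev/null;  sed -i "s/>.235)/>.185)/;s/<.248)/<.2)/" chk.py; sed -i "s/(abs(Q\[:,0\])<.06)/(abs(Q[:,0]-.045)<.009)/;s/\[.02,.03,.036\]/[.038,.04]/" chk.py; python3 chk.py w7.pkl
```

```text
t 10.025 off mm ex,ey,n [4.44 0.   5.21] rot left deg [0.03 0.04 0.01] F ex,ey,n [-0.15 -0.04  0.07] M [0.17 0.36 0.01] grip 0.0098 45.0 qd [-0.59  0.58  1.89  0.44  0.23  0.95]
face slope in tool deg x,y [79.76  0.15] z at 0 0.1452651715471454 at x=.045 0.2079116220398834 0.0008430034294915908 1107 1129
x 0.038 y edges [-0.0394  0.0402]
x 0.04 y edges [-0.0392  0.0398]
upper end x 0.19640834817218164
slide upper x 0.031653725913598024 [-0.02453729  0.02465281]
```

View pics/w7.png

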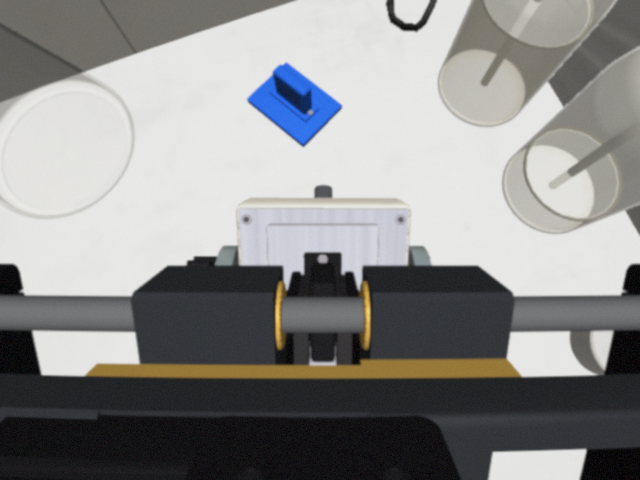

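>>> step_arm([
  [0.0006,-0.0005,-0.0015,0,0,0],
  [0,0,0,0,0,0],
  [-0.0014,0.00055,-0.0008,0,0,0],
  [-0.0014,0.00055,-0.0008,0,0,0],
  [0,0,0,0,0,0],
  [0,0,0,0,0,0],
])

```text
time: 11.02
position: [0.5075, -0.195, 0.2768]
tool_rot: [0.955, -0.183, 0.231, 0.045]
ft_force: [0.1, -0.9, 2.7]
grip_width: 0.0096
grip_force: 45.0
```

```bash
python3 tgt.py|head -1
```

```text
t 11.025 off mm ex,ey,n [ 1.16 -0.44  3.17] rot left deg [0.06 0.05 0.03] F ex,ey,n [ 1.63 -0.78  2.23] M [ 0.01  0.09 -0.08] grip 0.0096 45.0 qd [-0.6   0.58  1.9   0.46  0.22  0.93]
```

>>> step_arm([
  [-0.0004,0.0002,-0.0002,0,0,0],
  [0,0,0,0,0,0],
  [0,0,0,0,0,0],
])

```text
time: 11.4
position: [0.507, -0.1946, 0.2765]
tool_rot: [0.955, -0.183, 0.23, 0.044]
ft_force: [0.5, -0.9, 1.8]
grip_width: 0.0095
grip_force: 45.0
```

```bash
python3 tgt.py|head -1
```

```text
t 11.4 off mm ex,ey,n [ 0.47 -0.29  3.13] rot left deg [0.03 0.03 0.02] F ex,ey,n [ 1.5  -0.65  1.3 ] M [-0.08  0.04 -0.08] grip 0.0095 45.0 qd [-0.6   0.58  1.9   0.46  0.22  0.92]
```

>>> step_arm([
  [-0.0004,0.0002,-0.0002,0,0,0],
  [0,0,0,0,0,0],
  [0,0,0,0,0,0],
])

```text
time: 11.78
position: [0.5065, -0.1943, 0.2762]
tool_rot: [0.955, -0.183, 0.23, 0.044]
ft_force: [-0.3, 0.3, 2.3]
grip_width: 0.0093
grip_force: 45.0
```

```bash
python3 tgt.py|head -1
```

```text
t 11.775 off mm ex,ey,n [-0.18 -0.18  3.14] rot left deg [0.01 0.   0.01] F ex,ey,n [0.68 0.14 2.25] M [-0.06  0.11 -0.06] grip 0.0093 45.0 qd [-0.6   0.58  1.9   0.47  0.22  0.92]
```

>>> step_arm([
  [-0.0004,0.0002,-0.0002,0,0,0],
  [0,0,0,0,0,0],
  [0,0,0,0,0,0],
])

```text
time: 12.15
position: [0.5062, -0.1941, 0.276]
tool_rot: [0.955, -0.183, 0.23, 0.044]
ft_force: [0.2, 0.6, 2.8]
grip_width: 0.0098
grip_force: 45.0
```

```bash
python3 tgt.py|head -1
```

```text
t 12.15 off mm ex,ey,n [-0.59 -0.09  3.17] rot left deg [0.01 0.01 0.01] F ex,ey,n [1.27 0.65 2.5 ] M [-0.03  0.05 -0.06] grip 0.0098 45.0 qd [-0.6   0.58  1.9   0.47  0.22  0.92]
```

>>> step_arm([
  [-0.0004,0.0002,-0.0002,0,0,0],
  [0,0,0,0,0,0],
  [0,0,0,0,0,0],
])

```text
time: 12.52
position: [0.506, -0.194, 0.276]
tool_rot: [0.955, -0.183, 0.231, 0.044]
ft_force: [1.6, -0.1, 2.7]
grip_width: 0.0097
grip_force: 45.0
```

```bash
python3 tgt.py|head -1
```

```text
t 12.525 off mm ex,ey,n [-0.78 -0.12  3.22] rot left deg [0.04 0.05 0.02] F ex,ey,n [2.57 0.47 1.67] M [-0.03 -0.23  0.  ] grip 0.0097 45.0 qd [-0.6   0.58  1.9   0.47  0.22  0.92]
```

>>> step_arm([
  [0.0004,-0.0002,-0.0009,0,0,0],
  [0.0004,-0.0002,-0.0009,0,0,0],
  [0,0,0,0,0,0],
  [0,0,0,0,0,0],
])

```text
time: 13.02
position: [0.5068, -0.1944, 0.2743]
tool_rot: [0.955, -0.183, 0.231, 0.044]
ft_force: [0.8, 1.0, 4.8]
grip_width: 0.0101
grip_force: 45.0
```

```bash
python3 tgt.py|head -1
```

```text
t 13.025 off mm ex,ey,n [-0.79 -0.13  1.36] rot left deg [0.04 0.06 0.01] F ex,ey,n [2.56 1.23 4.11] M [ 0.1  -0.34  0.11] grip 0.0101 45.0 qd [-0.59  0.59  1.9   0.48  0.21  0.91]
```

>>> step_arm([
  [0.0004,-0.0002,-0.0009,0,0,0],
  [0,0,0,0,0,0],
  [0,0,0,0,0,0],
])

```text
time: 13.4
position: [0.507, -0.1945, 0.2737]
tool_rot: [0.955, -0.183, 0.231, 0.044]
ft_force: [0.6, 1.0, 8.0]
grip_width: 0.0099
grip_force: 45.0
```

```bash
python3 tgt.py|head -1
```

```text
t 13.4 off mm ex,ey,n [-0.82 -0.13  0.72] rot left deg [0.04 0.07 0.01] F ex,ey,n [3.78 1.11 7.06] M [ 0.09 -0.3   0.05] grip 0.0099 45.0 qd [-0.59  0.59  1.9   0.48  0.21  0.91]
```

>>> step_arm([
  [0.0002,-0.0001,-0.0005,0,0,0],
  [0,0,0,0,0,0],
  [0,0,0,0,0,0],
])

```text
time: 13.78
position: [0.507, -0.1944, 0.2737]
tool_rot: [0.955, -0.183, 0.231, 0.044]
ft_force: [-2.2, 1.6, 12.6]
grip_width: 0.0096
grip_force: 45.0
```

```bash
python3 tgt.py|head -1
```

```text
t 13.775 off mm ex,ey,n [-0.89 -0.12  0.67] rot left deg [0.05 0.09 0.01] F ex,ey,n [ 3.42  0.73 12.43] M [ 0.06 -0.2   0.01] grip 0.0096 45.0 qd [-0.59  0.59  1.9   0.48  0.21  0.91]
```

>>> step_arm([
  [0.0002,-0.0001,-0.0005,0,0,0],
  [0,0,0,0,0,0],
  [0,0,0,0,0,0],
])

```text
time: 14.15
position: [0.5069, -0.1944, 0.2737]
tool_rot: [0.955, -0.183, 0.231, 0.044]
ft_force: [-5.4, 1.9, 15.6]
grip_width: 0.0097
grip_force: 45.0
```

```bash
python3 tgt.py|head -1
```

```text
t 14.15 off mm ex,ey,n [-0.95 -0.11  0.69] rot left deg [0.07 0.11 0.  ] F ex,ey,n [ 2.03 -0.17 16.48] M [ 0.09 -0.12  0.01] grip 0.0097 45.0 qd [-0.59  0.59  1.9   0.48  0.21  0.9 ]
```

>>> step_arm([
  [-0.001,0.0004,0.0022,0,0,0],
  [0,0,0,0,0,0],
  [0,0,0,0,0,0],
])

```text
time: 14.52
position: [0.5066, -0.1943, 0.2747]
tool_rot: [0.955, -0.183, 0.231, 0.044]
ft_force: [2.4, -0.1, 6.5]
grip_width: 0.0099
grip_force: 45.0
```

```bash
python3 tgt.py|head -1
```

```text
t 14.525 off mm ex,ey,n [-0.79 -0.18  1.74] rot left deg [0.04 0.06 0.01] F ex,ey,n [4.96 0.77 4.73] M [ 0.17 -0.36  0.08] grip 0.0099 45.0 qd [-0.6   0.59  1.9   0.48  0.21  0.91]
```

>>> step_arm([
  [-0.0004,0.0002,-0.0002,0,0,0],
  [0,0,0,0,0,0],
  [0,0,0,0,0,0],
])

```text
time: 14.9
position: [0.5065, -0.1942, 0.2746]
tool_rot: [0.955, -0.183, 0.231, 0.044]
ft_force: [2.4, 2.2, 6.8]
grip_width: 0.0099
grip_force: 45.0
```

```bash
python3 tgt.py|head -1
```

```text
t 14.9 off mm ex,ey,n [-0.97 -0.14  1.74] rot left deg [0.06 0.1  0.01] F ex,ey,n [4.34 2.91 5.44] M [ 0.22 -0.52  0.06] grip 0.0099 45.0 qd [-0.6   0.59  1.9   0.48  0.21  0.91]
```

>>> step_arm([
  [-0.0004,0.0002,-0.0002,0,0,0],
  [0,0,0,0,0,0],
  [0,0,0,0,0,0],
])

```text
time: 15.28
position: [0.5063, -0.1942, 0.2746]
tool_rot: [0.954, -0.183, 0.231, 0.045]
ft_force: [3.6, 1.0, 6.2]
grip_width: 0.0099
grip_force: 45.0
```

```bash
python3 tgt.py|head -1
```

```text
t 15.275 off mm ex,ey,n [-1.14 -0.12  1.8 ] rot left deg [0.09 0.14 0.02] F ex,ey,n [5.47 2.21 4.2 ] M [ 0.2  -0.62  0.14] grip 0.0099 45.0 qd [-0.6   0.59  1.9   0.48  0.21  0.9 ]
```

>>> step_arm([
  [0.0004,-0.0002,0.0002,0,0,0],
  [0.0004,-0.0002,-0.0009,0,0,0],
  [0.0004,-0.0002,-0.0009,0,0,0],
  [0,0,0,0,0,0],
  [0,0,0,0,0,0],
  [0,0,0,0,0,0],
])

```text
time: 16.02
position: [0.5068, -0.1944, 0.2736]
tool_rot: [0.954, -0.183, 0.231, 0.045]
ft_force: [-1.5, 2.8, 14.1]
grip_width: 0.0097
grip_force: 45.0
```

```bash
python3 tgt.py|head -1
```

```text
t 16.025 off mm ex,ey,n [-1.05 -0.13  0.68] rot left deg [0.08 0.13 0.01] F ex,ey,n [ 4.29  2.06 13.64] M [ 0.15 -0.33  0.07] grip 0.0097 45.0 qd [-0.59  0.59  1.9   0.49  0.21  0.9 ]
```

```bash
python3 look.py 8 | tail -3
python3 - <<'E'
from fit import *
from tgt import port,n,ex,ey,err
c=pickle.load(open('w8.pkl','rb'));P,u,v=pts(c)
q=np.c_[(P-port)@ex,(P-port)@ey,(P-port)@n]
a=(abs(q[:,0])<.03)&(q[:,0]>.018)&(abs(q[:,1])<.022)&(abs(q[:,2]-.006)<.003)
b=(q[:,0]>.0355)&(q[:,0]<.043)&(abs(q[:,1])<.03)&(abs(q[:,2])<.003)
for k in (a,b): print(k.sum(),q[k].mean(0).round(5),'slopes deg',np.degrees(np.linalg.lstsq(np.c_[q[k][:,:2],np.ones(k.sum())],q[k][:,2],rcond=None)[0][:2]).round(2))
s=(abs(q[:,2]-.006)<.0015)&(abs(q[:,0])<.05)&(q[:,0]>.01);print('plate edges',np.percentile(q[s],[.5,99.5],0).round(4).tolist())
f=(abs(q[:,2])<.0025)&(abs(q[:,0]-.04)<.003)&(abs(q[:,1])<.05);print('face y',np.percentile(q[f,1],[.5,99.5]))
cv2.imwrite('pics/w8c.png',cv2.resize(c['pixels'][150:300,180:470],None,fx=2.7,fy=2.7,interpolation=2))
err()
E
```

```text
head 0.62 [324. 279. 180. 177.] 8957 [ 0.618 -0.24   0.119] [[0.586, -0.276, 0.105], [0.64, -0.198, 0.123]]
reader 0.95 [307. 270. 254. 185.] 10433 [ 0.619 -0.238  0.118] [[0.584, -0.278, 0.091], [0.643, -0.175, 0.123]]
reader 0.27 [322. 275. 183. 180.] 8697 [ 0.618 -0.241  0.119] [[0.587, -0.276, 0.106], [0.639, -0.198, 0.123]]
2611 [ 2.40e-02 -3.00e-05  6.03e-03] slopes deg [-2.68 -0.07]
2246 [ 3.936e-02 -4.000e-05 -2.000e-04] slopes deg [-6.4  -0.07]
plate edges [[0.0104, -0.0249, 0.0046], [0.0316, 0.0243, 0.0074]]
face y [-0.04004534  0.03923626]
t 16.275 off mm ex,ey,n [-1.03 -0.14  0.68] rot left deg [0.08 0.14 0.01] F ex,ey,n [ 3.35  1.59 13.32] M [ 0.2  -0.32  0.1 ] grip 0.0096 45.0 qd [-0.59  0.59  1.9   0.49  0.21  0.9 ]
```

View pics/w8c.png

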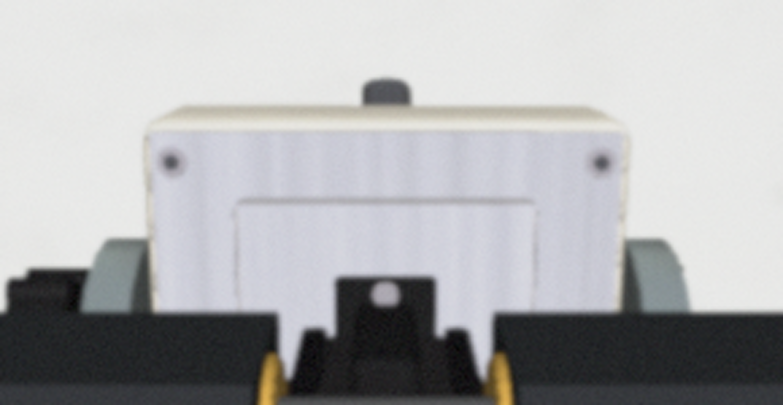

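```bash
python3 -c "
from rig import hand_in
print(hand_in())"
```

```text
the job is handed in; nothing more can be done
None
```

The job is handed in: the gripper still holds the reference slide pressed flush on the reader face at about 13 N. Its lower edge is against the ledge and, in the last wrist picture, it is centred across the face to within about 0.5 mm. The clock stood at about 16 s of the 42 s allowed.

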